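# Crease the strap channel of a moulded footbed

## Task

Lift the moulded footbed out of its open mould and lay it flat on the finishing cradle between the stops, heel to the heel end, setting it down rather than dropping it. Then take the creasing tool from its fork and, with its point down in the S-shaped strap channel, run it slowly (under 8 cm/s) along the whole channel from the heel end to the toe end, without lifting out on the way and without pressing hard. Finally hang the tool back upright in its fork by its collar without dropping it, leave the footbed lying in the cradle, and leave the other things on the bench where they are.

Things in the scene. Friction and masses are not known exactly. Their poses are not given: they have to be found in the camera images.
- footbed: sandal footbed, sole-shaped, 190 long, 24 thick (dark midsole below z=16, tan cork above). Origin: centre of underside; x from heel (-95) to toe (+95). Half width 26 at heel (x=-60), 24 at waist (x=-15: grip here, 48 wide), 33 at ball (x=50). Channel in its top 12 wide, 8 deep, closed ends at x=+-66, centre line y=8 sin(pi x/66) mm. Starts in the mould, upper 14 mm proud.
- mould: fixed aluminium mould block 230 x 120 x 24 high with a sole-shaped open cavity 10 deep (floor 14 above the bench), about 3 mm clear of the footbed all round. Origin: centre of its underside, x towards the toe of the cavity.
- cradle: fixed wooden board 240 x 120 x 10 with six dark stops 9 high, about 5 mm clear round a footbed. Origin: centre of underside, x to the toe end; the footbed belongs with its origin 10 above this one, axes parallel. Heel side stops (x=-65) 62 apart, ball side stops (x=52) 76 apart, end stops' inner faces at x=-100 and 100; sides free at the waist (x -45 to 30).
- creaser: creasing tool 118 long, hanging upright in the fork with its point down. Origin: its lowest point, z up along the tool. Steel point 6 across (z 0-10) widening to a shank 10 across (to z=50), round brass collar 40 across (z 50-56), square wooden handle 28 x 28 (sides along its x and y, z 56-118).
- creaser_tip (a point): the lowest point of the creasing tool (same as its origin)
- creaser_grip (a point): the middle of the handle, 88 above the point: where to grip it from above
- fork: fixed steel fork stand: base 100 x 90, two prongs whose upper faces are 90 above the bench, with a slot 22 wide between them open towards -x. Origin: underside of the base, below the tool's hanging axis; the slot runs along x from -30 to +30. The tool hangs with its collar on the prongs, its origin 40 above this one.
- channel0 (a point): point 0 of 0-6 along the channel (heel end of the channel): centre of the channel's floor, at x=-56.0, y=-3.7, z=16 of the footbed
- channel1 (a point): point 1 of 0-6 along the channel (second point from the heel): centre of the channel's floor, at x=-37.3, y=-7.8, z=16 of the footbed
- channel2 (a point): point 2 of 0-6 along the channel (third point from the heel): centre of the channel's floor, at x=-18.7, y=-6.2, z=16 of the footbed
- channel3 (a point): point 3 of 0-6 along the channel (middle of the channel): centre of the channel's floor, at x=0.0, y=0.0, z=16 of the footbed
- channel4 (a point): point 4 of 0-6 along the channel (fifth point from the heel): centre of the channel's floor, at x=18.7, y=6.2, z=16 of the footbed
- channel5 (a point): point 5 of 0-6 along the channel (sixth point from the heel): centre of the channel's floor, at x=37.3, y=7.8, z=16 of the footbed
- channel6 (a point): point 6 of 0-6 along the channel (toe end of the channel): centre of the channel's floor, at x=56.0, y=3.7, z=16 of the footbed
- hammer: a hand hammer lying flat, about 250 long, wooden handle (bystander, leave alone)
- last: a green plastic shoe last 200 long, 66 wide, 60 high, standing sole down (bystander, leave alone)
- jar: a closed jar 68 across, 85 high (bystander, leave alone)
Mind the look-alikes: they are no part of the job. Leave any green or red look-alike of the footbed alone.

How it is judged (in metres and radians):
On the way, in this order (a step that is already met when the one before it is completed fails the run):
1. the footbed is lifted clear of the mould in the fingers (z of footbed in the frame of mould above 0.035 m and contact force between the fingers and footbed above 0.5 N), for 0.05 s.
2. the footbed lies flat between the cradle's stops, heel to heel end, released (x of footbed in the frame of cradle between -0.012 and 0.012 m and y of footbed in the frame of cradle between -0.012 and 0.012 m and z of footbed in the frame of cradle below 0.013 m and angle between footbed's own z axis and vertical below 0.06 rad and x of channel6 in the frame of cradle above 0.03 m and contact force between the fingers and footbed below 0.1 N and linear speed of footbed below 0.03 m/s), for 0.2 s.
3. the creasing tool is lifted out of the fork (z of creaser in the frame of fork above 0.055 m and contact force between the fingers and creaser above 0.5 N), for 0.05 s.
4. the tool's point is in the channel at the heel end of the channel (within 7 mm), held in the fingers (distance between creaser_tip and channel0 below 0.007 m and contact force between the fingers and creaser above 0.5 N), for 0.02 s.
5. the tool's point is in the channel at the second point from the heel (within 7 mm), held in the fingers (distance between creaser_tip and channel1 below 0.007 m and contact force between the fingers and creaser above 0.5 N), for 0.02 s.
6. the tool's point is in the channel at the third point from the heel (within 7 mm), held in the fingers (distance between creaser_tip and channel2 below 0.007 m and contact force between the fingers and creaser above 0.5 N), for 0.02 s.
7. the tool's point is in the channel at the middle of the channel (within 7 mm), held in the fingers (distance between creaser_tip and channel3 below 0.007 m and contact force between the fingers and creaser above 0.5 N), for 0.02 s.
8. the tool's point is in the channel at the fifth point from the heel (within 7 mm), held in the fingers (distance between creaser_tip and channel4 below 0.007 m and contact force between the fingers and creaser above 0.5 N), for 0.02 s.
9. the tool's point is in the channel at the sixth point from the heel (within 7 mm), held in the fingers (distance between creaser_tip and channel5 below 0.007 m and contact force between the fingers and creaser above 0.5 N), for 0.02 s.
10. the tool's point is in the channel at the toe end of the channel (within 7 mm), held in the fingers (distance between creaser_tip and channel6 below 0.007 m and contact force between the fingers and creaser above 0.5 N), for 0.02 s.
At the end, for the whole second after the job is handed in: The footbed lies flat in the cradle (origin within 12 mm of its place lengthwise and across and within 3 mm in height, heel to the heel end), released and at rest; the creasing tool hangs upright (within 0.1 rad) in the fork by its collar, in the slot (within 20 mm along it), released and at rest (all of step 2 and x of creaser in the frame of fork between -0.022 and 0.02 m and y of creaser in the frame of fork between -0.01 and 0.01 m and z of creaser in the frame of fork between 0.036 and 0.045 m and angle between creaser's own z axis and vertical below 0.1 rad and linear speed of creaser below 0.03 m/s and contact force between the fingers and creaser below 0.1 N); the robot touches nothing.
It fails at once if the point moves faster than 8 cm/s in the channel (x of creaser_tip in the frame of footbed between -0.066 and 0.066 m and y of creaser_tip in the frame of footbed between -0.03 and 0.03 m and z of creaser_tip in the frame of footbed between 0.008 and 0.0235 m and linear speed of creaser above 0.08 m/s).
It fails at once if the point lifts out of the channel part-way or scrapes the footbed's top (within 12 mm above it, more than 18 mm from the channel's ends) (x of creaser_tip in the frame of footbed between -0.048 and 0.048 m and y of creaser_tip in the frame of footbed between -0.03 and 0.03 m and z of creaser_tip in the frame of footbed between 0.0255 and 0.036 m).
It fails at once if the tool presses on the footbed with more than 25 N (contact force between creaser and footbed above 25 N).
It fails at once if the footbed or the tool is dropped (falls faster than 0.5 m/s out of the fingers) ((linear speed of footbed above 0.5 m/s and contact force between the fingers and footbed below 0.1 N) or (linear speed of creaser above 0.5 m/s and contact force between the fingers and creaser below 0.1 N)).
It fails at once if the hammer, last or jar is moved by more than 30 mm (distance of any of hammer, last, jar from where it was at the start of the episode above 0.03 m).
It also fails if it takes over 72 s, if anything falls off the work surface, if the arm or the gripper's body presses on something with over 40 N, if the wrist force passes 120 N, or if a joint passes its speed limit or range.

## Robot

A 6-joint arm with a two-finger parallel gripper is mounted at the origin on the work surface. World frame = base frame: x ahead of the robot, y to its left, z up, the work surface at z = 0. Lengths are in mm, angles in rad, forces in N, time in s.
With the tool pointing down it reaches from about 300 to 775 mm from the base axis. Payload 14.6 kg.
Tool frame: the origin (TCP) lies midway between the tips of the shut fingers; the grasp point (between the pads) lies 19 mm behind it (manip.hold_point_z is the distance from the TCP to the grasp point, in mm); z points along the fingers, y is the direction in which the jaws open and shut (so a half turn about z gives the same grasp; the last joint's range is limited). The gripper opens to 94 mm and grips with 3 to 60 N. Pads are 16 mm wide; open, the fingers measure 119 mm over their backs; the gripper's body (75 mm by 177 mm) begins 78 mm behind the grasp point.
Start: joints at [-1.34, 0.3, 1.521, -0, 1.321, -0.067], TCP at [161.373, -525.783, 205.446] pointing down, gripper open.
Joint ranges: [-3.03, 3.03], [-0.79, 2.21], [0.23, 2.52], [-1.04, 4.18], [0, 3.07], [-2.55, 2.55]. Speed limits (rad/s): [2.22, 2.22, 2.57, 3.14, 3.14, 3.14].

## Interface

Orientations are given as [roll, pitch, yaw] about the fixed x, y, z axes, in that order (R = Rz(yaw) Ry(pitch) Rx(roll)).
In Python, from cell import manip gives the robot as it stands.
- The arm moves only by the shell command python3 -m crank 'ROWS' [OPENING] [FORCE]. ROWS is JSON, a list of rows, each an object with "offset": the shift along the world's x, y, z in m, a list of three; "spin": the turn about the world's z in degrees. In form: [{"offset": [dx, dy, dz], "spin": spin}, ...]. A call has exactly 8 rows; each row is the pose to reach, as a shift and turn from the pose measured when the call began; what a row does not reach only later rows make up. A row lasts 1/12 s, in which the tool goes at most 41.7 mm and 7.16 degrees, less where a joint would pass 70% of its speed; a pose out of reach is approached as far as the arm can. A call with a gripper value outside its range is refused whole. OPENING is the opening, from 0 (shut) to 1 (fully open), set as the call begins (- or left out, the last holds). The fingers move at their own pace and stop on an object; FORCE is the grip in N (left out, the last holds). Time passes only in rows, so rows that repeat a pose let the fingers close, or fill a call up. It gives the time, the measured TCP pose, the force and the opening at its end, in the units of the state.
- manip.read_state(): the state, without advancing time (a new reading comes with each control period).
- manip.camera(name): name is "side" or "top" or "wrist"; returns a dict with "pixels" (400x640x3 uint8, red, green, blue), "fx", "fy", "cx", "cy" (pixels), "extrinsics" (4x4, takes a point from world to camera coordinates); the wrist camera has in their place "hand_eye" (4x4, takes a point from camera to tool coordinates, whose origin is the TCP and whose axes are the flange's). Camera axes: x right, y down, z forward; pixel columns grow to the right and rows downward; lengths in mm; the calibration is good to about 2 mm. A picture is of the moment at which its call begins: read the wrist's pose just before it. There is no depth.
- manip.sign_off(): hands the job in, once; it reports no verdict.
Trained networks look in a picture, given as the dict that the camera call returned (one of the last four; its "shot" number tells which), for a name from the list of things; names that differ only in an ending like _2 or _b are one class to them, and where a whole thing is asked for, a point or a joint stands for the part that bears it (a point fixed in the world has none). Each returns a list of dicts, best first, with "conf" (0 to 1); they miss things now and then, are a little off and sometimes report something else, mostly with a low value. They report only what shows in the picture. A call takes as long as a camera call. They do not tell look-alikes from the thing itself.
- manip.search_frame(picture, name): "location" ([x, y, z] in mm, in world coordinates, good to about 4 mm: the middle of the surface that is visible of it).
- manip.masks_of(picture, name): "mask" (400x640 bool, what is visible of it).
The state is a dict: "clock": time; "joints": joint angles; "qd": joint speeds; "effort": joint torques, N m; "eef_pos": TCP position; "eef_rot": TCP orientation; "wrist_force": force on the tool from outside, world axes, zero at the start; "moment": the same for the moment, N m; "finger_gap": finger opening in mm.
Only numpy, scipy, OpenCV 4.12 (cv2) and the standard library are available. Lean on these libraries where they do the work, as an engineer would, in place of code of your own. Each camera call takes 0.05 s, during which the arm holds its last target. There are 200 camera calls.

## Working session

There is one attempt and no reset: what is moved stays moved. The work goes in short steps, Python scripts to look and compute and a shell command to move; the robot and the scene stay as the last step left them, time stands still between calls to the robot, and variables do not carry over. Pictures are saved under pics/ and viewed, about 8 in all and at most 12, crops included, and the job is handed in when it is done.

```bash
ls; mkdir -p pics
cat > h.py <<'E'
import numpy as np, cv2
from cell import manip
from scipy.spatial.transform import Rotation as R
def shot(name):
    s=manip.read_state(); p=manip.camera(name)
    if name=='wrist':
        T=np.eye(4);T[:3,:3]=R.from_euler('xyz',s['eef_rot']).as_matrix();T[:3,3]=s['eef_pos']
        p['E']=np.linalg.inv(T@np.array(p['hand_eye']))
    else: p['E']=np.array(p['extrinsics'])
    return p
def save(p,f,crop=None,s=1):
    im=cv2.cvtColor(np.array(p['pixels']),cv2.COLOR_RGB2BGR)
    if crop: im=im[crop[1]:crop[3],crop[0]:crop[2]]
    cv2.imwrite('pics/'+f,cv2.resize(im,None,fx=s,fy=s,interpolation=cv2.INTER_CUBIC))
def onz(p,uv,z):
    E=p['E'];d=E[:3,:3].T@np.array([(uv[0]-p['cx'])/p['fx'],(uv[1]-p['cy'])/p['fy'],1]);c=-E[:3,:3].T@E[:3,3]
    return c+d*(z-c[2])/d[2]
def proj(p,X):
    X=np.atleast_2d(X)@p['E'][:3,:3].T+p['E'][:3,3]
    return np.c_[X[:,0]/X[:,2]*p['fx']+p['cx'],X[:,1]/X[:,2]*p['fy']+p['cy']]
E
cat > a.py <<'E'
from h import *
print(manip.read_state())
for n in ['top','side']:
    p=shot(n); save(p,n+'0.png')
    print(n,p['fx'],np.round(np.linalg.inv(p['E'])[:3,3]))
    for k in ['footbed','mould','cradle','creaser','fork','hammer','last','jar','creaser_tip','channel0','channel6']:
        print(k,[(round(d['conf'],2),np.round(d['location']).tolist()) for d in manip.search_frame(p,k)])
E
python3 a.py
```

```text
pics
{'clock': 0.0, 'joints': array([-1.33959371e+00,  3.00518910e-01,  1.52157995e+00,  2.05780296e-05,
        1.32068855e+00, -6.65873825e-02]), 'qd': array([ 0.00176659,  0.00142227,  0.00108263,  0.00166195, -0.00024403,
       -0.00125025]), 'effort': array([-6.69790079e-04, -5.31799257e+01, -3.52739882e+01,  7.07957265e-02,
        2.43414275e-02, -1.22065353e-04]), 'eef_pos': array([ 161.32378808, -525.53656036,  204.86058075]), 'eef_rot': array([-3.14040187e+00, -9.93842786e-05,  2.97784833e-01]), 'wrist_force': array([ 0.14360694, -0.99936286, -0.03987639]), 'moment': array([-0.00493066, -0.02516001, -0.056623  ]), 'finger_gap': 93.75896667238953}
top 517.897004227568 [ 251.   18. 1783.]
footbed [(0.98, [288.0, 210.0, 24.0]), (0.97, [331.0, -167.0, 24.0]), (0.89, [404.0, 452.0, 27.0]), (0.76, [561.0, 228.0, 40.0])]
mould [(0.64, [565.0, -356.0, 154.0]), (0.59, [549.0, 222.0, 28.0]), (0.42, [565.0, 227.0, 39.0])]
cradle [(0.7, [569.0, -76.0, 11.0])]
creaser [(0.63, [566.0, -354.0, 152.0]), (0.16, [731.0, 71.0, 26.0])]
fork [(0.83, [570.0, -345.0, 9.0]), (0.56, [567.0, -359.0
[... 558 characters left out ...]
, 42.0]), (0.61, [296.0, 226.0, 25.0]), (0.56, [438.0, 440.0, 25.0]), (0.35, [563.0, -347.0, 128.0])]
mould [(0.89, [543.0, 251.0, 24.0])]
cradle [(0.87, [567.0, -66.0, 12.0])]
creaser [(0.81, [567.0, -349.0, 126.0])]
fork [(0.56, [580.0, -340.0, 10.0])]
hammer [(0.77, [725.0, 80.0, 25.0])]
last [(0.97, [763.0, -215.0, 30.0])]
jar [(0.95, [617.0, 475.0, 73.0])]
creaser_tip [(0.72, [562.0, 232.0, 39.0]), (0.66, [567.0, -348.0, 125.0])]
channel0 [(0.97, [555.0, 231.0, 39.0]), (0.85, [302.0, -148.0, 23.0]), (0.84, [294.0, 222.0, 24.0]), (0.77, [437.0, 438.0, 17.0])]
channel6 [(0.97, [555.0, 231.0, 39.0]), (0.85, [302.0, -148.0, 23.0]), (0.84, [294.0, 222.0, 24.0]), (0.77, [437.0, 438.0, 17.0])]
```

View pics/top0.png

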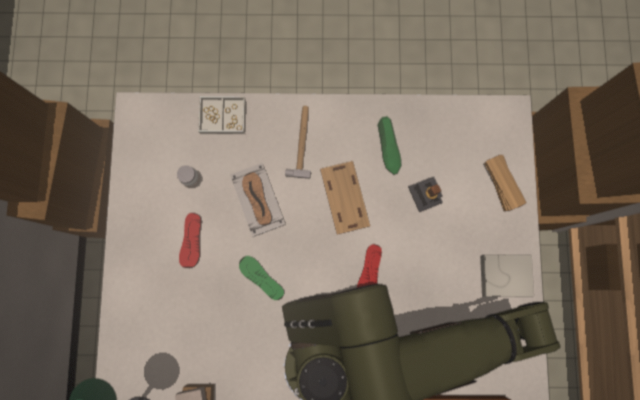

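View pics/side0.png

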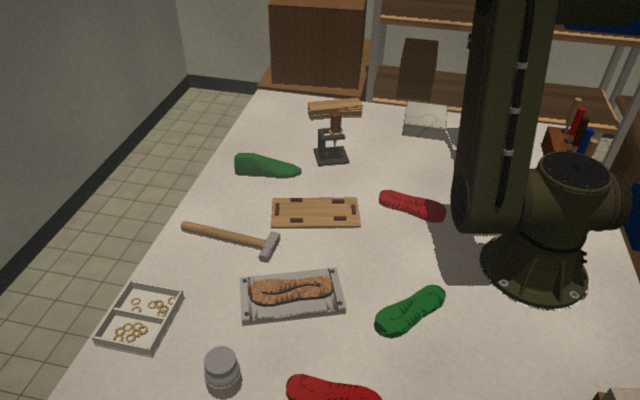

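Candidates in the top view: tan (258,198) in the mould, red (190,240), red (371,266), green (262,277). By the description it is the tan one in the mould. I'll check with a close crop and move towards the scene for wrist views.

```bash
python3 -m crank '[{"offset":[0.03,0.02,0.02],"spin":0},{"offset":[0.06,0.04,0.04],"spin":0},{"offset":[0.09,0.06,0.06],"spin":0},{"offset":[0.12,0.08,0.08],"spin":0},{"offset":[0.15,0.10,0.10],"spin":0},{"offset":[0.18,0.12,0.12],"spin":0},{"offset":[0.21,0.14,0.14],"spin":0},{"offset":[0.24,0.16,0.16],"spin":0}]' 1
python3 - <<'E'
from h import *
p=shot('top');w=shot('wrist')
print(manip.read_state()['joints'],w['hand_eye'],w['fx'])
a=cv2.resize(np.array(p['pixels'])[150:250,220:460],None,fx=3,fy=3,interpolation=cv2.INTER_CUBIC)
b=cv2.resize(np.array(w['pixels']),(480,300))
im=np.zeros((600,720,3),np.uint8);im[:300]=a;im[300:,:480]=b
cv2.imwrite('pics/c1.png',im[:,:,::-1])
E
```

```text
clock: 1.87
eef_pos: [402.5, -364.4, 366.7]
eef_rot: [3.141, -0.0, 0.298]
wrist_force: [-0.8, -0.6, -0.3]
finger_gap: 94.0
[-7.99353890e-01  2.19082440e-01  1.25209636e+00  7.27359586e-04
  1.66577181e+00  4.69159873e-01] [[ 2.94540530e-04 -9.71024574e-01 -2.38979475e-01  7.02528276e+01]
 [ 9.99999934e-01  2.35468592e-04  2.75733811e-04 -6.66081579e-02]
 [-2.11472146e-04 -2.38979541e-01  9.71024580e-01 -1.79894509e+02]
 [ 0.00000000e+00  0.00000000e+00  0.00000000e+00  1.00000000e+00]] 288.83274447412043
```

View pics/c1.png

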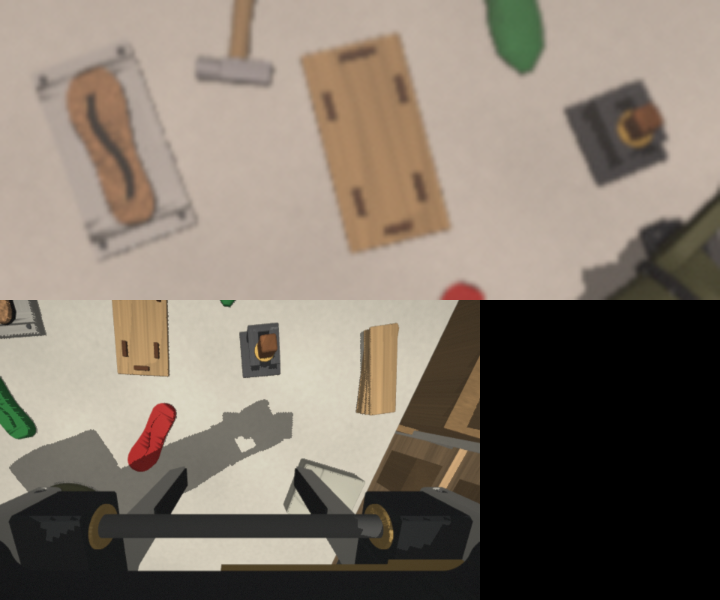

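The crop confirms the tan footbed in the mould, wide (toe) end up, i.e. towards +x (crop (97,75)). The heel is at about (138,215). The cradle's wider-spaced stops, (329,106) and (401,90), are also at the +x end. Next I take wrist views over the cradle and the mould.

```bash
cat >> h.py <<'E'
import pickle
def stash(n,f):
    p=shot(n)
    if f.startswith('w'): save(p,f+'.png')
    out={k:np.array(p[k]) for k in ['pixels','fx','fy','cx','cy','E']}
    out['m']={k:[(d['conf'],np.array(d['mask'])) for d in manip.masks_of(p,k)] for k in ['footbed','cradle','mould','fork','creaser']}
    out['s']={k:[(round(d['conf'],2),np.round(d['location'],1).tolist()) for d in manip.search_frame(p,k)[:2]] for k in ['footbed','cradle','mould','fork','creaser']}
    pickle.dump(out,open(f+'.pkl','wb')); return out
E
python3 -m crank '[{"offset":[0.008,0.038,0],"spin":0},{"offset":[0.016,0.076,0],"spin":0},{"offset":[0.024,0.114,0],"spin":0},{"offset":[0.032,0.152,0],"spin":0},{"offset":[0.040,0.19,0],"spin":0},{"offset":[0.048,0.228,0],"spin":0},{"offset":[0.056,0.266,0],"spin":0},{"offset":[0.06,0.30,0],"spin":0}]'
python3 -c "
from h import *
print(stash('wrist','w1')['s'])"
python3 -m crank '[{"offset":[0.0,0.038,0],"spin":0},{"offset":[0.0,0.076,0],"spin":0},{"offset":[0.0,0.114,0],"spin":0},{"offset":[0.0,0.152,0],"spin":0},{"offset":[0.0,0.19,0],"spin":0},{"offset":[0.0,0.228,0],"spin":0},{"offset":[0.0,0.266,0],"spin":0},{"offset":[0.0,0.28,0],"spin":0}]'
python3 -c "
from h import *
print(stash('wrist','w2')['s'])
a=cv2.imread('pics/w1.png');b=cv2.imread('pics/w2.png')
cv2.imwrite('pics/c2.png',np.vstack([a[:290],b[:290]]))"
```

```text
clock: 2.63
eef_pos: [464.7, -61.9, 368.0]
eef_rot: [3.138, -0.002, 0.302]
wrist_force: [0.7, -0.2, 0.1]
finger_gap: 93.7
{'footbed': [(0.9, [567.7, 227.9, 40.4]), (0.84, [297.6, 210.0, 22.2])], 'cradle': [(0.77, [579.3, -74.4, 15.4])], 'mould': [(0.75, [541.8, 199.1, 22.7])], 'fork': [(0.84, [590.4, -344.7, 7.2])], 'creaser': [(0.8, [573.4, -354.7, 140.7])]}
clock: 3.85
eef_pos: [464.3, 219.1, 367.9]
eef_rot: [3.138, -0.002, 0.303]
wrist_force: [0.0, -0.8, 0.4]
finger_gap: 93.9
{'footbed': [(0.97, [413.7, 449.9, 25.1]), (0.88, [571.0, 231.4, 43.6])], 'cradle': [(0.64, [578.9, -70.0, 11.8])], 'mould': [(0.85, [560.9, 228.4, 24.6])], 'fork': [(0.83, [579.1, -341.5, 8.1]), (0.48, [568.6, 230.9, 42.5])], 'creaser': [(0.67, [569.1, 227.8, 42.3])]}
```

View pics/c2.png

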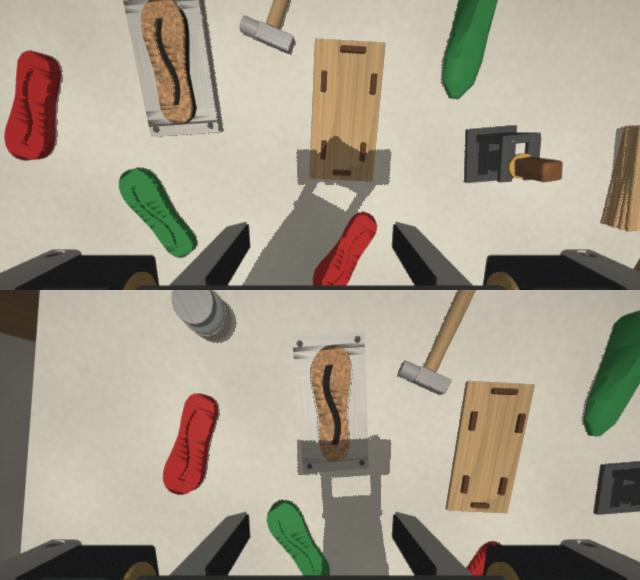

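The two wrist views show the following (w2 is the lower half, rows offset by 290):
- **Footbed and mould:** w2 about (330,115), w1 about (168,60).
- **Cradle:** w1 about (347,110), w2 about (490,155).
- **Fork and tool:** w1 (505,160).

Next I triangulate these and fit poses.

```bash
cat > fit.py <<'E'
from h import *
from scipy.optimize import least_squares
W=[pickle.load(open(f'w{i}.pkl','rb')) for i in (1,2)]
def tri(uvs,ps):
    A=[]
    for (u,v),p in zip(uvs,ps):
        P=np.array([[p['fx'],0,p['cx']],[0,p['fy'],p['cy']],[0,0,1]])@p['E'][:3]
        A+=[u*P[2]-P[0],v*P[2]-P[1]]
    x=np.linalg.svd(np.array(A))[2][-1];return x[:3]/x[3]
# cradle corners
C=[]
def quad(m):
    m=cv2.morphologyEx(m.astype(np.uint8),cv2.MORPH_CLOSE,np.ones((7,7)))
    c=max(cv2.findContours(m,0,1)[0],key=cv2.contourArea); h=cv2.convexHull(c)
    for e in np.arange(0.01,0.1,0.003):
        q=cv2.approxPolyDP(h,e*cv2.arcLength(h,True),True)[:,0]
        if len(q)<=4: return q
for p in W:
    q=quad(p['m']['cradle'][0][1]); q=q[np.argsort(q[:,1])]
    q=np.r_[q[:2][np.argsort(q[:2,0])],q[2:][np.argsort(q[2:,0])]];C.append(q);print('cradle px',q.tolist())
X=np.array([tri([C[0][i],C[1][i]],W) for i in range(4)]);print(np.round(X,1))
for p,q in zip(W,C):
    Y=np.array([onz(p,k,10) for k in q]); d=(Y[0]+Y[1]-Y[2]-Y[3])
    print('cradle z10 centre',Y.mean(0).round(1),'yaw',np.arctan2(d[1],d[0]).round(3),'len',np.linalg.norm(d)/2, 'wid',np.linalg.norm(Y[0]-Y[1]))
# channel
xs=np.linspace(-66,66,300); g=np.array([(x,8*np.sin(np.pi*x/66)+o) for x in xs for o in np.linspace(-6,6,9)])
ev=np.linalg.eigh(np.cov(g.T))[1][:,1]; ev*=np.sign(ev[0]); bias=np.arctan2(ev[1],ev[0])
R_=[]
for p,box in zip(W,[(130,5,200,115),(305,50,360,180)]):
    g=cv2.cvtColor(p['pixels'],cv2.COLOR_RGB2GRAY); hsv=cv2.cvtColor(p['pixels'],cv2.COLOR_RGB2HSV)
    fb=np.zeros(g.shape,np.uint8); x0,y0,x1,y1=box
    cork=((hsv[...,1]>70)&(g>45)).astype(np.uint8); fb[y0:y1,x0:x1]=cork[y0:y1,x0:x1]
    c=max(cv2.findContours(cv2.morphologyEx(fb,cv2.MORPH_CLOSE,np.ones((3,3))),0,1)[0],key=cv2.contourArea)
    fill=cv2.drawContours(np.zeros_like(g),[cv2.convexHull(c)],-1,1,-1); fill=cv2.erode(fill,np.ones((9,9)))
    dark=((g<48)&(fill>0)).astype(np.uint8); n,l,s,_=cv2.connectedComponentsWithStats(dark); k=1+s[1:,4].argmax()
    v,u=np.nonzero(l==k); print('chan box',s[k].tolist()); R_.append((u,v))
    for z in (38,):
        P=np.array([onz(p,a,z)[:2] for a in zip(u,v)]);w=np.linalg.eigh(np.cov(P.T)); e=w[1][:,1]; e*=np.sign(e[0])
        print('footbed z',z,P.mean(0).round(1),'yaw',(np.arctan2(e[1],e[0])-bias).round(3),'extent',np.ptp(P@e).round(1))
        E=P@e; 
print('tri centre',tri([(u.mean(),v.mean()) for u,v in R_],W).round(1))
E
python3 fit.py
```

```text
cradle px [[316, 40], [384, 43], [309, 176], [371, 180]]
cradle px [[466, 93], [533, 94], [447, 219], [507, 220]]
[[ 668.6    8.9    2.4]
 [ 699.6 -103.6    7.1]
 [ 441.6  -47.6   11.5]
 [ 471.8 -161.3   10.8]]
cradle z10 centre [569.4 -76.1  10. ] yaw 0.246 len 234.2123142466579 wid 115.3981381413535
cradle z10 centre [569.8 -74.9  10. ] yaw 0.261 len 233.12677969562702 wid 118.71070765519806
chan box [157, 20, 23, 84, 340]
footbed z 38 [559.1 227.1] yaw 0.386 extent 125.2
chan box [323, 76, 17, 79, 419]
footbed z 38 [557.9 227.9] yaw 0.375 extent 128.6
tri centre [559.2 228.2  36.8]
```

Heights agree: channel top at 37 (text 38), cradle top at about 8–10. Footbed is at (558.5,227.6) with yaw 0.38, cradle at (569.6,-75.5) with yaw 0.254. I move above the waist and refine from close by.

```bash
python3 -m crank '[{"offset":[0.012,0.0,-0.034],"spin":0.6},{"offset":[0.024,0.001,-0.068],"spin":1.2},{"offset":[0.036,0.001,-0.102],"spin":1.8},{"offset":[0.048,0.002,-0.136],"spin":2.4},{"offset":[0.060,0.002,-0.170],"spin":3},{"offset":[0.070,0.003,-0.204],"spin":3.6},{"offset":[0.081,0.003,-0.238],"spin":4.4},{"offset":[0.081,0.003,-0.238],"spin":4.4}]'
cat > close.py <<'E'
from h import *
import sys
p=stash('wrist',sys.argv[1]); print(p['s']['footbed'])
im=p['pixels'].copy()
def draw(pose,pts,col):
    c,s=np.cos(pose[3]),np.sin(pose[3]); X=np.array(pts,float); X=np.c_[X[:,:2]@np.array([[c,s],[-s,c]]),X[:,2]]+pose[:3]
    for a in proj(p,X): cv2.circle(im,tuple(int(round(t)) for t in a),1,col,-1)
xs=np.linspace(-66,66,40)
chan=[(x,8*np.sin(np.pi*x/66)+o,24) for x in xs for o in (-6,6)]+[(-60,26,24),(-60,-26,24),(-15,24,24),(-15,-24,24),(50,33,24),(50,-33,24),(-95,0,24),(95,0,24)]
draw(eval(sys.argv[2]),chan,(0,0,255))
cv2.imwrite('pics/'+sys.argv[1]+'o.png',im[:,:,::-1])
E
python3 close.py w3 '(558.5,227.6,14,.38)'
```

```text
clock: 5.07
eef_pos: [544.2, 216.7, 123.8]
eef_rot: [3.138, 0.007, 0.377]
wrist_force: [0.0, -0.5, -1.8]
finger_gap: 93.8
[(0.9, [576.2, 230.6, 40.6]), (0.79, [345.8, 252.6, 20.7])]
```

View pics/w3o.png

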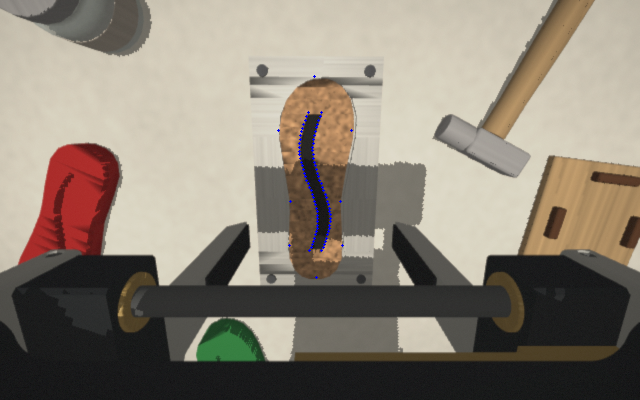

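The overlay matches the footbed to within 2–3 px. The toe edge is at (316,79) and the heel at (317,278). I descend to about 5 mm above the mould top and close.

```bash
python3 -m crank '[{"offset":[0,0.004,-0.025],"spin":0},{"offset":[0,0.004,-0.05],"spin":0},{"offset":[0,0.004,-0.065],"spin":0},{"offset":[0,0.004,-0.08],"spin":0},{"offset":[0,0.004,-0.09],"spin":0},{"offset":[0,0.004,-0.095],"spin":0},{"offset":[0,0.004,-0.097],"spin":0},{"offset":[0,0.004,-0.097],"spin":0}]' 1
python3 -m crank '[{"offset":[0,0,0],"spin":0},{"offset":[0,0,0],"spin":0},{"offset":[0,0,0],"spin":0},{"offset":[0,0,0],"spin":0},{"offset":[0,0,0],"spin":0},{"offset":[0,0,0],"spin":0},{"offset":[0,0,0],"spin":0},{"offset":[0,0,0],"spin":0}]' 0 30
```

```text
clock: 6.28
eef_pos: [546.1, 222.3, 34.5]
eef_rot: [3.138, -0.004, 0.377]
wrist_force: [-0.5, -1.1, -0.6]
finger_gap: 93.9
clock: 6.95
eef_pos: [546.1, 222.3, 34.6]
eef_rot: [3.138, -0.004, 0.377]
wrist_force: [0.4, 0.2, 0.7]
finger_gap: 48.7
```

Grip holds only the top ~3 mm; I reopen and go lower.

```bash
python3 -m crank '[{"offset":[0,0,0],"spin":0},{"offset":[0,0,0],"spin":0},{"offset":[0,0,-0.002],"spin":0},{"offset":[0,0,-0.004],"spin":0},{"offset":[0,0,-0.006],"spin":0},{"offset":[0,0,-0.007],"spin":0},{"offset":[0,0,-0.007],"spin":0},{"offset":[0,0,-0.007],"spin":0}]' 0.8
```

```text
clock: 7.62
eef_pos: [546.1, 222.3, 27.5]
eef_rot: [3.138, -0.004, 0.377]
wrist_force: [0.1, -0.8, 0.6]
finger_gap: 75.2
```

```bash
python3 -m crank '[{"offset":[0,0,0],"spin":0},{"offset":[0,0,0],"spin":0},{"offset":[0,0,0],"spin":0},{"offset":[0,0,0],"spin":0},{"offset":[0,0,0],"spin":0},{"offset":[0,0,0.001],"spin":0},{"offset":[0,0,0.003],"spin":0},{"offset":[0,0,0.008],"spin":0}]' 0 40
python3 -m crank '[{"offset":[0,0,0.01],"spin":0},{"offset":[0,0,0.02],"spin":0},{"offset":[0,0,0.035],"spin":0},{"offset":[0,0,0.05],"spin":0},{"offset":[0,0,0.065],"spin":0},{"offset":[0,0,0.08],"spin":0},{"offset":[0,0,0.09],"spin":0},{"offset":[0,0,0.09],"spin":0}]'
python3 -c "
from h import *
print(manip.read_state()['eef_pos'],manip.read_state()['eef_rot'])"
python3 close.py w4 '(560,228,104,.377)'
```

```text
clock: 8.28
eef_pos: [545.7, 222.2, 35.0]
eef_rot: [3.138, -0.003, 0.377]
wrist_force: [0.5, 0.9, -1.8]
finger_gap: 49.6
clock: 8.95
eef_pos: [546.6, 222.5, 128.0]
eef_rot: [3.138, -0.007, 0.377]
wrist_force: [0.9, 0.3, -2.9]
finger_gap: 49.8
[546.63484392 222.50995883 128.04542928] [ 3.13760222 -0.00707363  0.37690666]
[(0.66, [449.6, 440.8, 20.5]), (0.61, [351.4, 229.2, 10.7])]
```

View pics/w4o.png

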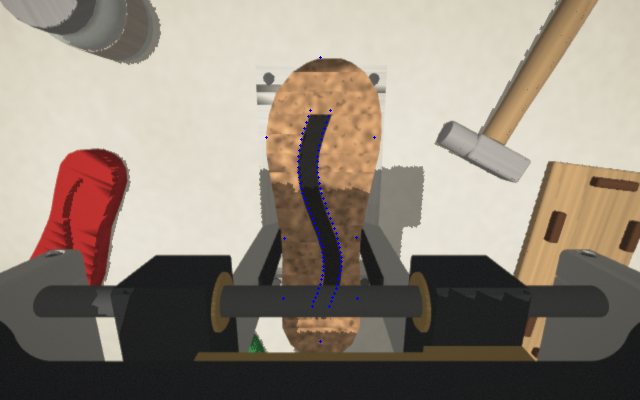

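The footbed is held, channel visible from (320,115) down to (325,290). My overlay height was set too low. I check the tilt with the side camera.

```bash
cat > inhand.py <<'E'
from h import *
import sys
pose=eval(sys.argv[1])
xs=np.linspace(-66,66,40)
top=[(x,8*np.sin(np.pi*x/66)+o,24) for x in xs for o in (-6,6)]+[(-60,26,24),(-60,-26,24),(-15,24,24),(-15,-24,24),(50,33,24),(50,-33,24),(-95,0,24),(95,0,24),(-95,0,0),(95,0,0),(50,33,0),(-60,26,0)]
def ov(p):
    im=p['pixels'].copy()
    X=np.array(top,float)@R.from_euler('xyz',[0,pose[4],pose[3]]).as_matrix().T+pose[:3]
    for a in proj(p,X): cv2.circle(im,tuple(int(round(t)) for t in a),0,(0,0,255),-1)
    return im
w=pickle.load(open(sys.argv[2]+'.pkl','rb'))
s=shot('side'); s['pixels']=np.array(s['pixels'])
a=cv2.resize(ov(w)[30:360,230:430],None,fx=1.8,fy=1.8)
c=proj(s,[pose[:3]])[0].astype(int); b=cv2.resize(ov(s)[c[1]-50:c[1]+50,c[0]-70:c[0]+70],None,fx=3,fy=3,interpolation=cv2.INTER_CUBIC)
im=np.zeros((600,800,3),np.uint8);im[:a.shape[0],:a.shape[1]]=a;im[:300,370:790]=b
cv2.imwrite('pics/'+sys.argv[3],im[:,:,::-1])
E
python3 inhand.py '(559.5,227.6,114.5,.377,0)' w4 ih1.png
```

```text
(no output)
```

View pics/ih1.png

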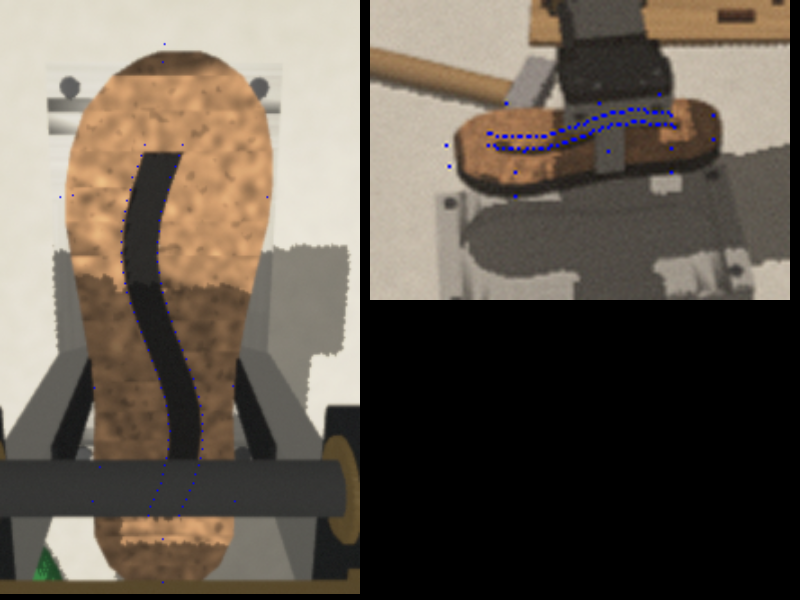

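The grip is sound and nearly level. The footbed's origin sits about 12 mm ahead of the TCP, a little less than planned. I carry it to the cradle.

```bash
python3 -m crank '[{"offset":[0,-0.01,0],"spin":-0.5},{"offset":[0.001,-0.03,0],"spin":-1},{"offset":[0.003,-0.055,0],"spin":-2},{"offset":[0.004,-0.08,0],"spin":-3},{"offset":[0.005,-0.105,0],"spin":-4},{"offset":[0.006,-0.13,0],"spin":-5},{"offset":[0.007,-0.155,0],"spin":-6},{"offset":[0.008,-0.18,0],"spin":-7}]'
python3 -m crank '[{"offset":[0.0005,-0.025,-0.01],"spin":0},{"offset":[0.001,-0.05,-0.02],"spin":0},{"offset":[0.002,-0.075,-0.03],"spin":0},{"offset":[0.002,-0.095,-0.04],"spin":0},{"offset":[0.003,-0.11,-0.05],"spin":0},{"offset":[0.003,-0.117,-0.055],"spin":0},{"offset":[0.003,-0.12,-0.055],"spin":0},{"offset":[0.003,-0.12,-0.055],"spin":0}]'
```

```text
clock: 10.22
eef_pos: [553.4, 40.3, 125.0]
eef_rot: [3.138, -0.003, 0.253]
wrist_force: [-0.7, -0.2, -2.8]
finger_gap: 49.5
clock: 10.88
eef_pos: [556.2, -80.0, 70.1]
eef_rot: [3.138, -0.003, 0.252]
wrist_force: [-1.0, 0.3, -1.2]
finger_gap: 49.2
```

```bash
cat > chk.py <<'E'
from h import *
import sys
w=stash('wrist',sys.argv[1]); im=w['pixels'].copy()
def ov(pose,pts,col):
    X=np.array(pts,float)@R.from_euler('z',pose[3]).as_matrix().T+pose[:3]
    for a in proj(w,X): cv2.circle(im,tuple(int(round(t)) for t in a),1,col,-1)
t=np.linspace(-1,1,25)
ov(eval(sys.argv[2]),[(120*a,s*60,10) for a in t for s in (1,-1)]+[(s*120,60*a,10) for a in t for s in (1,-1)]+[(x,s*h,19) for x,h in((-65,31),(52,38)) for s in (1,-1)]+[(100,0,19),(-100,0,19)],(255,0,255))
xs=np.linspace(-66,66,30)
ov(eval(sys.argv[3]),[(x,8*np.sin(np.pi*x/66)+o,24) for x in xs for o in (-6,6)]+[(95,0,24),(-95,0,24),(50,33,24),(50,-33,24)],(0,0,255))
cv2.imwrite('pics/'+sys.argv[1]+'o.png',cv2.resize(im[:,150:550],None,fx=1.5,fy=1.5)[:,:,::-1])
E
python3 chk.py w5 '(569.6,-75.5,0,.254)' '(567.8,-77,56.5,.252)'
```

```text
(no output)
```

View pics/w5o.png

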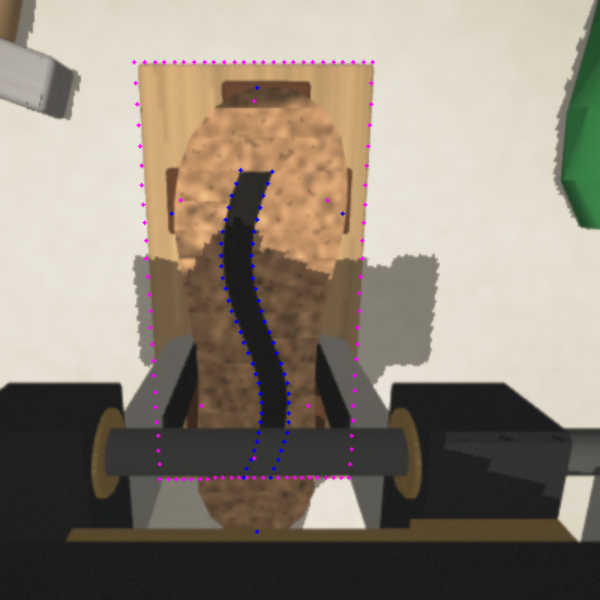

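The cradle and footbed overlays share the same ~2 px camera bias (board left edge at 138 vs 134 predicted, toe at row 88), so their relative alignment is good. I lower it, the last few millimetres slowly.

```bash
python3 -m crank '[{"offset":[0.002,0.0015,-0.01],"spin":0},{"offset":[0.002,0.0015,-0.02],"spin":0},{"offset":[0.002,0.0015,-0.028],"spin":0},{"offset":[0.002,0.0015,-0.034],"spin":0},{"offset":[0.002,0.0015,-0.039],"spin":0},{"offset":[0.002,0.0015,-0.042],"spin":0},{"offset":[0.002,0.0015,-0.044],"spin":0},{"offset":[0.002,0.0015,-0.045],"spin":0}]'
```

```text
clock: 12.1
eef_pos: [558.4, -78.1, 24.8]
eef_rot: [3.138, -0.003, 0.253]
wrist_force: [0.1, 0.5, -1.1]
finger_gap: 49.7
```

```bash
python3 -m crank '[{"offset":[0,0,-0.0005],"spin":0},{"offset":[0,0,-0.001],"spin":0},{"offset":[0,0,-0.0015],"spin":0},{"offset":[0,0,-0.002],"spin":0},{"offset":[0,0,-0.002],"spin":0},{"offset":[0,0,-0.002],"spin":0},{"offset":[0,0,-0.002],"spin":0},{"offset":[0,0,-0.002],"spin":0}]'
python3 -m crank '[{"offset":[0,0,0],"spin":0},{"offset":[0,0,0],"spin":0},{"offset":[0,0,0],"spin":0},{"offset":[0,0,0],"spin":0},{"offset":[0,0,0],"spin":0},{"offset":[0,0,0],"spin":0},{"offset":[0,0,0],"spin":0},{"offset":[0,0,0],"spin":0}]' 1
python3 -m crank '[{"offset":[0,0,0.01],"spin":0},{"offset":[0,0,0.03],"spin":0},{"offset":[0,0,0.07],"spin":0},{"offset":[0,-0.02,0.11],"spin":0},{"offset":[0,-0.04,0.15],"spin":0},{"offset":[0,-0.06,0.19],"spin":0},{"offset":[0,-0.08,0.23],"spin":0},{"offset":[0,-0.08,0.25],"spin":0}]'
python3 -m crank '[{"offset":[0,0,0],"spin":0},{"offset":[0,0,0],"spin":0},{"offset":[0,0,0],"spin":0},{"offset":[0,0,0],"spin":0},{"offset":[0,0,0],"spin":0},{"offset":[0,0,0],"spin":0},{"offset":[0,0,0],"spin":0},{"offset":[0,0,0],"spin":0}]'
python3 - <<'E'
from h import *
p=stash('wrist','w6');print(p['s'])
t=stash('top','t6');
cv2.imwrite('pics/w6o.png',p['pixels'][:300,:,::-1])
E
```

```text
clock: 12.77
eef_pos: [558.6, -78.1, 23.5]
eef_rot: [3.137, -0.003, 0.253]
wrist_force: [-3.4, 0.3, 6.0]
finger_gap: 49.5
clock: 13.43
eef_pos: [558.6, -78.1, 23.4]
eef_rot: [3.138, -0.003, 0.253]
wrist_force: [-0.2, 1.0, 0.3]
finger_gap: 93.6
clock: 14.1
eef_pos: [558.1, -160.1, 277.3]
eef_rot: [3.136, -0.005, 0.252]
wrist_force: [0.8, 0.3, -0.1]
finger_gap: 93.9
clock: 14.77
eef_pos: [558.1, -159.9, 277.0]
eef_rot: [3.136, -0.005, 0.252]
wrist_force: [0.6, -0.2, 0.3]
finger_gap: 94.1
{'footbed': [(0.92, [342.1, 249.7, 22.6]), (0.72, [592.9, -343.2, 22.0])], 'cradle': [(0.77, [581.7, -87.8, 8.7])], 'mould': [(0.58, [568.3, 224.9, 23.1]), (0.23, [585.3, -76.0, 31.9])], 'fork': [(0.71, [592.0, -343.7, 18.0]), (0.69, [578.7, -88.5, 10.2])], 'creaser': [(0.9, [578.1, -353.4, 139.6])]}
```

View pics/w6o.png

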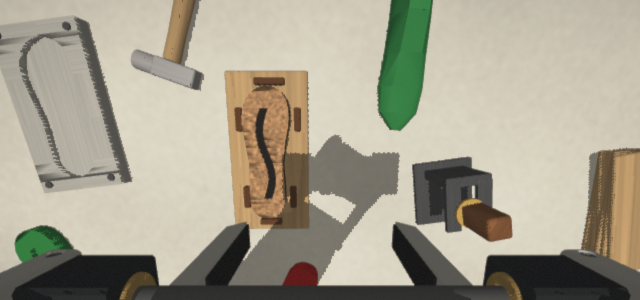

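Footbed lies inside the stops (toe (268,85), heel (268,215) in w6). The contact force came exactly at the expected height. Now a close look at the fork and tool.

```bash
python3 -m crank '[{"offset":[-0.005,-0.03,0],"spin":0},{"offset":[-0.01,-0.06,0],"spin":0},{"offset":[-0.015,-0.09,0],"spin":0},{"offset":[-0.02,-0.12,0],"spin":0},{"offset":[-0.025,-0.15,0],"spin":0},{"offset":[-0.03,-0.175,0],"spin":0},{"offset":[-0.03,-0.19,0],"spin":0},{"offset":[-0.03,-0.19,0],"spin":0}]'
python3 -m crank '[{"offset":[0,0,0],"spin":0},{"offset":[0,0,0],"spin":0},{"offset":[0,0,0],"spin":0},{"offset":[0,0,0],"spin":0},{"offset":[0,0,0],"spin":0},{"offset":[0,0,0],"spin":0},{"offset":[0,0,0],"spin":0},{"offset":[0,0,0],"spin":0}]'
python3 - <<'E'
from h import *
w=stash('wrist','w7');print(w['s'],manip.read_state()['eef_pos'])
print('axis foot px',proj(w,[[565,-350,0],[565,-350,90],[565,-350,158]]).round())
cv2.imwrite('pics/w7o.png',cv2.resize(w['pixels'][:260,220:520],None,fx=2,fy=2)[:,:,::-1])
# footbed fit in w6
p=pickle.load(open('w6.pkl','rb'))
xs=np.linspace(-66,66,300); g=np.array([(x,8*np.sin(np.pi*x/66)+o) for x in xs for o in np.linspace(-6,6,9)])
ev=np.linalg.eigh(np.cov(g.T))[1][:,1]; ev*=np.sign(ev[0]); bias=np.arctan2(ev[1],ev[0])
gr=cv2.cvtColor(p['pixels'],cv2.COLOR_RGB2GRAY); d=np.zeros_like(gr); d[100:206,250:284]=gr[100:206,250:284]<48
n,l,s,_=cv2.connectedComponentsWithStats(d); k=1+s[1:,4].argmax(); v,u=np.nonzero(l==k); print(s[k])
P=np.array([onz(p,a,34)[:2] for a in zip(u,v)]); e=np.linalg.eigh(np.cov(P.T))[1][:,1]; e*=np.sign(e[0])
print('footbed',P.mean(0),np.arctan2(e[1],e[0])-bias,np.ptp(P@e))
E
```

```text
clock: 16.53
eef_pos: [527.3, -352.8, 276.7]
eef_rot: [3.136, -0.005, 0.249]
wrist_force: [-0.1, 0.4, -0.4]
finger_gap: 94.1
clock: 17.2
eef_pos: [527.4, -352.6, 276.8]
eef_rot: [3.136, -0.005, 0.249]
wrist_force: [-0.2, 0.0, 0.3]
finger_gap: 93.8
{'footbed': [(0.81, [585.1, -76.1, 36.3]), (0.8, [363.3, -170.7, 23.1])], 'cradle': [(0.64, [581.5, -103.6, 10.0])], 'mould': [(0.55, [475.7, 130.4, 0.3])], 'fork': [(0.88, [595.2, -353.7, 89.4])], 'creaser': [(0.56, [573.3, -359.4, 155.5])]} [ 527.29935758 -352.76422353  276.64954043]
axis foot px [[324. 150.]
 [325. 155.]
 [326. 161.]]
[256 109  19  89 505]
footbed [573.53122313 -74.14110209] 0.2597530046634175 126.36569256686539
```

View pics/w7o.png

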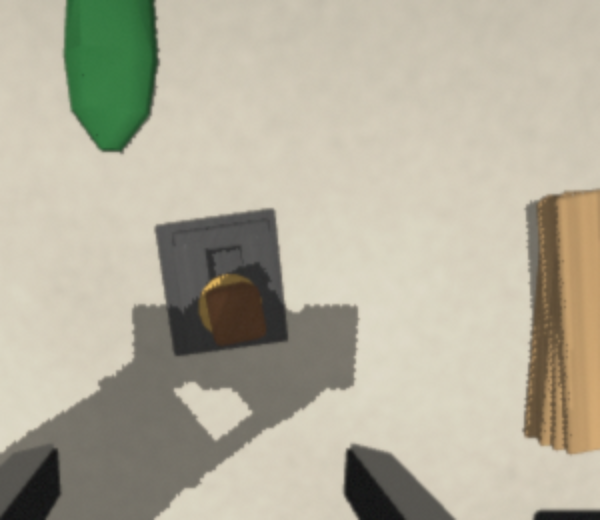

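Fork: the closed slot end shows at crop (225,250), so its opening (-x) points towards the robot. The handle top is at about (238,312), with fork yaw about 0.38. I compute the handle centre.

Run:
```python
from h import *
p=pickle.load(open('w7.pkl','rb')); q=pickle.load(open('w6.pkl','rb'))
hsv=cv2.cvtColor(p['pixels'],cv2.COLOR_RGB2HSV)
print(hsv[155,335],hsv[143,322],hsv[165,345])
for w,box in ((p,(315,130,360,180)),(q,(440,190,520,245))):
    h=cv2.cvtColor(w['pixels'],cv2.COLOR_RGB2HSV); x0,y0,x1,y1=box
    for nm,lo,hi in (('handle',3,13),('brass',14,25)):
        m=np.zeros(h.shape[:2],np.uint8); s=h[y0:y1,x0:x1]; m[y0:y1,x0:x1]=(s[...,0]>=lo)&(s[...,0]<=hi)&(s[...,1]>110)
        c=max(cv2.findContours(m,0,1)[0],key=cv2.contourArea); r=cv2.minAreaRect(c); print(nm,cv2.contourArea(c),cv2.boundingRect(c),np.round(r[0],1),np.round(r[1],1),r[2])
    # base corners
pt=[(157,226),(273,210),(287,340),(175,353)]
Y=np.array([onz(p,(220+a/2,b/2),90)[:2] for a,b in pt]);print(Y.round(1),Y.mean(0))
pt=[(207,285),(260,280),(266,338),(218,346)]
Y=np.array([onz(p,(220+a/2,b/2),158)[:2] for a,b in pt]);print(Y.round(1),Y.mean(0))
e=Y[0]+Y[1]-Y[2]-Y[3];print(np.arctan2(e[1],e[0]))
print('slot end',[onz(p,(220+a/2,b/2),90)[:2].round(1) for a,b in((207,250),(241,246))])
for k in p['m']['creaser']: 
    v,u=np.nonzero(k[1]);print(k[0],u.min(),u.max(),v.min(),v.max())
```

```text
[ 14 131  70] [ 19 100 133] [ 12 129  67]
handle 630.5 (324, 142, 29, 30) [337.7 156.5] [27.8 25.9] 78.69007110595703
brass 171.0 (320, 137, 27, 29) [329.3 147.9] [17.4 31.4] 41.00908660888672
handle 1182.5 (463, 204, 49, 37) [486.4 222.2] [54.5 29.9] 25.559965133666992
brass 238.0 (455, 198, 28, 29) [466.3 209.7] [19.  30.7] 33.11134338378906
[[ 606.7 -305.7]
 [ 633.1 -371.7]
 [ 559.2 -402.2]
 [ 533.4 -334.9]] [ 583.10313156 -353.62207869]
[[ 582.6 -342.3]
 [ 591.7 -367.7]
 [ 564.  -378.7]
 [ 553.8 -355.6]] [ 573.03778703 -361.08443527]
0.40661422362889216
slot end [array([ 600.5, -338.8]), array([ 608. , -358.5])]
```

```bash
python3 -m crank '[{"offset":[0.01,-0.002,-0.005],"spin":2},{"offset":[0.025,-0.004,-0.02],"spin":4},{"offset":[0.04,-0.007,-0.04],"spin":7},{"offset":[0.0455,-0.008,-0.065],"spin":8},{"offset":[0.0455,-0.008,-0.09],"spin":8},{"offset":[0.0455,-0.008,-0.115],"spin":8},{"offset":[0.0455,-0.008,-0.14],"spin":8},{"offset":[0.0455,-0.008,-0.155],"spin":8}]' 1
python3 -m crank '[{"offset":[0,0,-0.003],"spin":0},{"offset":[0,0,-0.006],"spin":0},{"offset":[0,0,-0.01],"spin":0},{"offset":[0,0,-0.01],"spin":0},{"offset":[0,0,-0.01],"spin":0},{"offset":[0,0,-0.01],"spin":0},{"offset":[0,0,-0.01],"spin":0},{"offset":[0,0,-0.01],"spin":0}]'
```

```text
clock: 18.42
eef_pos: [572.1, -360.2, 118.6]
eef_rot: [3.139, -0.003, 0.389]
wrist_force: [1.0, 0.1, 0.2]
finger_gap: 93.8
clock: 19.08
eef_pos: [572.2, -360.3, 109.1]
eef_rot: [3.138, -0.003, 0.389]
wrist_force: [-1.0, 0.2, 0.0]
finger_gap: 94.0
```

```bash
python3 -m crank '[{"offset":[0,0,0],"spin":0},{"offset":[0,0,0],"spin":0},{"offset":[0,0,0],"spin":0},{"offset":[0,0,0],"spin":0},{"offset":[0,0,0],"spin":0},{"offset":[0,0,0],"spin":0},{"offset":[0,0,0],"spin":0},{"offset":[0,0,0],"spin":0}]' 0 40
python3 -m crank '[{"offset":[0,0,0.01],"spin":0},{"offset":[0,0,0.03],"spin":0},{"offset":[0,0,0.05],"spin":0},{"offset":[0,0,0.07],"spin":0},{"offset":[0,0,0.09],"spin":0},{"offset":[0,0,0.105],"spin":0},{"offset":[0,0,0.11],"spin":0},{"offset":[0,0,0.11],"spin":0}]'
python3 - <<'E'
from h import *
w=stash('wrist','w8'); print(manip.read_state()['eef_pos'],manip.read_state()['eef_rot'],{k:w['s'][k] for k in('creaser','fork')})
s=stash('side','s8'); print(s['s']['creaser'])
z0=manip.read_state()['eef_pos']; 
print('tip pred px side',proj(s,[z0+[0,0,-69],z0+[0,0,-19],z0+[0,0,49]]).round(1))
c=proj(s,[z0+[0,0,-20]])[0].astype(int)
b=cv2.resize(s['pixels'][c[1]-45:c[1]+75,c[0]-70:c[0]+70],None,fx=3.4,fy=3.4,interpolation=cv2.INTER_CUBIC)
a=cv2.resize(w['pixels'][:260,180:460],None,fx=1.1,fy=1.1)
im=np.zeros((410,800,3),np.uint8);im[:b.shape[0],:476]=b;im[:286,490:798]=a
cv2.imwrite('pics/w8o.png',im[:,:,::-1]); print(c)
E
```

```text
clock: 19.75
eef_pos: [572.2, -360.3, 109.1]
eef_rot: [3.138, -0.003, 0.389]
wrist_force: [-0.0, -0.1, 1.4]
finger_gap: 44.2
clock: 20.42
eef_pos: [572.5, -360.5, 220.8]
eef_rot: [3.136, -0.005, 0.389]
wrist_force: [0.0, -0.8, -1.4]
finger_gap: 27.6
[ 572.17924539 -360.2883462   218.84018112] [ 3.13833424 -0.0031574   0.38860462] {'creaser': [(0.74, [582.6, -360.7, 230.4])], 'fork': [(0.98, [595.2, -351.2, 88.5])]}
[(0.75, [569.7, -346.0, 183.9]), (0.52, [571.4, -66.9, 32.6])]
tip pred px side [[334.6 114.6]
 [335.2  99.6]
 [336.2  78. ]]
[335  99]
```

View pics/w8o.png

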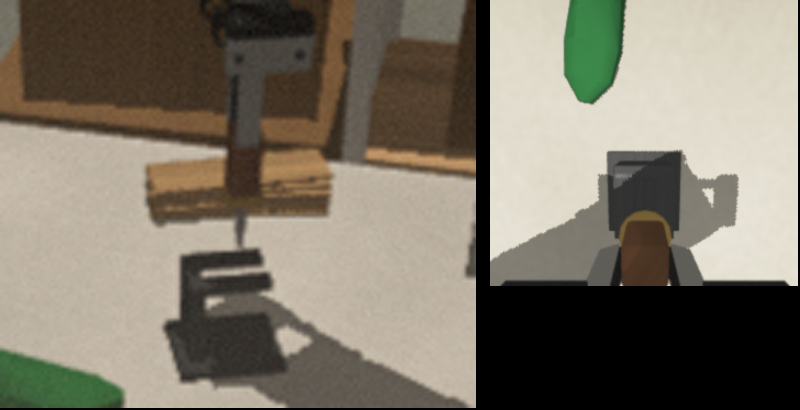

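The side view shows the fingers closed late, so only the handle's top ~15 mm is held: fingertips at row 148, collar 195, tip 248. I hang it back and regrip properly.

```bash
python3 -m crank '[{"offset":[0,0,-0.01],"spin":0},{"offset":[0,0,-0.02],"spin":0},{"offset":[0,0,-0.03],"spin":0},{"offset":[0,0,-0.04],"spin":0},{"offset":[0,0,-0.05],"spin":0},{"offset":[0,0,-0.056],"spin":0},{"offset":[0,0,-0.06],"spin":0},{"offset":[0,0,-0.062],"spin":0}]'
python3 -m crank '[{"offset":[0,0,-0.002],"spin":0},{"offset":[0,0,-0.004],"spin":0},{"offset":[0,0,-0.006],"spin":0},{"offset":[0,0,-0.007],"spin":0},{"offset":[0,0,-0.008],"spin":0},{"offset":[0,0,-0.008],"spin":0},{"offset":[0,0,-0.008],"spin":0},{"offset":[0,0,-0.008],"spin":0}]'
```

```text
clock: 22.18
eef_pos: [572.1, -360.3, 156.3]
eef_rot: [3.139, -0.003, 0.389]
wrist_force: [0.2, 1.0, -1.6]
finger_gap: 27.7
clock: 22.85
eef_pos: [572.1, -360.3, 148.5]
eef_rot: [3.138, -0.003, 0.389]
wrist_force: [-0.2, -0.3, -1.7]
finger_gap: 27.2
```

```bash
python3 -m crank '[{"offset":[0,0,-0.001],"spin":0},{"offset":[0,0,-0.002],"spin":0},{"offset":[0,0,-0.003],"spin":0},{"offset":[0,0,-0.004],"spin":0},{"offset":[0,0,-0.005],"spin":0},{"offset":[0,0,-0.006],"spin":0},{"offset":[0,0,-0.006],"spin":0},{"offset":[0,0,-0.006],"spin":0}]' - 10
```

```text
clock: 23.52
eef_pos: [572.9, -360.4, 144.8]
eef_rot: [3.136, -0.005, 0.389]
wrist_force: [-1.7, 3.1, 13.2]
finger_gap: 27.8
```

Collar rests on the prongs (contact 13 N). Open, descend, close fully before lifting.

```bash
python3 -m crank '[{"offset":[0,0,0],"spin":0},{"offset":[0,0,0],"spin":0},{"offset":[0,0,0],"spin":0},{"offset":[0,0,0],"spin":0},{"offset":[0,0,-0.005],"spin":0},{"offset":[0,0,-0.015],"spin":0},{"offset":[0,0,-0.027],"spin":0},{"offset":[0,0,-0.035],"spin":0}]' 0.7
python3 -m crank '[{"offset":[0,0,0],"spin":0},{"offset":[0,0,0],"spin":0},{"offset":[0,0,0],"spin":0},{"offset":[0,0,0],"spin":0},{"offset":[0,0,0],"spin":0},{"offset":[0,0,0],"spin":0},{"offset":[0,0,0],"spin":0},{"offset":[0,0,0],"spin":0}]' 0 40
python3 -m crank '[{"offset":[0,0,0],"spin":0},{"offset":[0,0,0],"spin":0},{"offset":[0,0,0],"spin":0},{"offset":[0,0,0],"spin":0},{"offset":[0,0,0],"spin":0},{"offset":[0,0,0],"spin":0},{"offset":[0,0,0],"spin":0},{"offset":[0,0,0],"spin":0}]'
```

```text
clock: 24.18
eef_pos: [572.4, -360.0, 107.3]
eef_rot: [3.138, -0.004, 0.389]
wrist_force: [-0.5, -0.0, 0.1]
finger_gap: 65.8
clock: 24.85
eef_pos: [572.5, -360.2, 107.8]
eef_rot: [3.137, -0.004, 0.389]
wrist_force: [-0.4, 0.9, 1.8]
finger_gap: 27.6
clock: 25.52
eef_pos: [572.5, -360.1, 107.8]
eef_rot: [3.137, -0.004, 0.389]
wrist_force: [-0.3, 0.8, 0.9]
finger_gap: 27.7
```

Gripped properly (27.7 mm); hang pose TCP (572.5,-360.1,107.8), yaw 0.389, so tip = TCP − 67.8 mm. I lift and move to view the footbed once more.

```bash
python3 -m crank '[{"offset":[0,0,0.01],"spin":0},{"offset":[0,0,0.025],"spin":0},{"offset":[0,0,0.045],"spin":0},{"offset":[0,0,0.065],"spin":0},{"offset":[0,0,0.085],"spin":0},{"offset":[0,0,0.105],"spin":0},{"offset":[0,0,0.125],"spin":0},{"offset":[0,0,0.14],"spin":0}]'
python3 -m crank '[{"offset":[-0.01,0.025,0],"spin":0},{"offset":[-0.02,0.06,0],"spin":0},{"offset":[-0.033,0.095,0],"spin":0},{"offset":[-0.045,0.13,0],"spin":0},{"offset":[-0.055,0.165,0],"spin":0},{"offset":[-0.065,0.195,0],"spin":0},{"offset":[-0.075,0.225,0],"spin":0},{"offset":[-0.087,0.255,0],"spin":0}]'
python3 -m crank '[{"offset":[0,0,0],"spin":0},{"offset":[0,0,0],"spin":0},{"offset":[0,0,0],"spin":0},{"offset":[0,0,0],"spin":0},{"offset":[0,0,0],"spin":0},{"offset":[0,0,0],"spin":0},{"offset":[0,0,0],"spin":0},{"offset":[0,0,0],"spin":0}]'
cat > chan.py <<'E'
from h import *
from scipy.optimize import least_squares
# fit x,y,yaw of footbed from channel dark pixel area: render channel polygon, match darkness with soft IoU on multiple views
def poly(pose,z=34):
    xs=np.linspace(-66,66,60); a=[(x,8*np.sin(np.pi*x/66)+6) for x in xs]; b=[(x,8*np.sin(np.pi*x/66)-6) for x in xs[::-1]]
    c,s=np.cos(pose[2]),np.sin(pose[2]); P=np.array(a+b)@np.array([[c,s],[-s,c]])+pose[:2]
    return np.c_[P,np.full(len(P),z)]
S=6
def score(pose,p):
    uv=proj(p,poly(pose)); lo=uv.min(0).astype(int)-12; hi=uv.max(0).astype(int)+12
    g=cv2.cvtColor(p['pixels'],cv2.COLOR_RGB2GRAY)[lo[1]:hi[1],lo[0]:hi[0]].astype(float)
    def ras(uv):
        m=np.zeros((g.shape[0]*S,g.shape[1]*S),np.uint8); cv2.fillPoly(m,[np.round((uv-lo+.5)*S).astype(np.int32)],1); return cv2.resize(m.astype(np.float32),g.shape[::-1],interpolation=cv2.INTER_AREA)
    m=ras(uv); ring=cv2.dilate(m,np.ones((7,7)))-m
    return (np.log(g+3)*m).sum()/m.sum()-(np.log(g+3)*ring).sum()/ring.sum()
def fit(p,p0):
    from scipy.optimize import minimize
    best=min(((score((p0[0]+a,p0[1]+b,p0[2]+c),p),a,b,c) for a in range(-6,7,2) for b in range(-6,7,2) for c in(-.02,0,.02)))
    x0=np.array(p0)+best[1:]
    sc=np.array([1,1,.01]); r=minimize(lambda q:score(x0+q*sc,p),[0,0,0],method='Nelder-Mead',options=dict(initial_simplex=[[0,0,0],[1.5,0,0],[0,1.5,0],[0,0,1.5]]))
    return x0+r.x*sc,r.fun
E
python3 - <<'E'
from chan import *
print(manip.read_state()['eef_pos'],manip.read_state()['eef_rot'])
stash('wrist','w9');stash('side','s9');stash('top','t9')
for f in('w6','w9','s9','t9','t6'):
    p=pickle.load(open(f+'.pkl','rb')); q,r=fit(p,(571,-75,.256)); print(f,q.round(2),round(r,2),p['s']['cradle'],p['s']['creaser'])
E
```

```text
clock: 26.18
eef_pos: [572.5, -360.2, 250.4]
eef_rot: [3.136, -0.005, 0.389]
wrist_force: [-0.2, 1.3, -1.8]
finger_gap: 27.8
clock: 26.85
eef_pos: [484.9, -103.8, 251.0]
eef_rot: [3.135, -0.006, 0.389]
wrist_force: [1.5, -0.0, -0.8]
finger_gap: 27.8
clock: 27.52
eef_pos: [484.9, -104.1, 250.9]
eef_rot: [3.135, -0.006, 0.388]
wrist_force: [-0.0, -0.6, -0.7]
finger_gap: 27.6
[ 484.91637824 -104.08315739  250.88952544] [ 3.13536954 -0.0057724   0.38830278]
w6 [ 5.7035e+02 -7.5210e+01  2.5000e-01] -0.96 [(0.77, [581.7, -87.8, 8.7])] [(0.9, [578.1, -353.4, 139.6])]
w9 [ 5.7008e+02 -7.4810e+01  2.5000e-01] -0.98 [(0.98, [575.8, -74.5, 11.0]), (0.72, [586.1, -72.2, 35.0])] [(0.83, [496.2, -104.6, 296.2]), (0.58, [585.1, -71.2, 37.4])]
s9 [ 5.6804e+02 -7.3530e+01  2.7000e-01] -0.24 [(0.56, [557.1, -39.2, 9.3])] [(0.69, [483.1, -95.1, 239.7]), (0.37, [568.8, -65.5, 34.6])]
t9 [ 5.7041e+02 -6.9210e+01  1.5000e-01] -0.18 [(0.61, [644.1, -36.4, 10.7]), (0.18, [620.4, -57.8, 32.0])] []
t6 [ 5.7113e+02 -7.3150e+01  2.4000e-01] -0.3 [(0.58, [601.2, -39.3, 11.4])] [(0.64, [596.2, -37.6, 12.1]), (0.63, [566.3, -356.5, 153.7])]
```

Fits from w6, w9 and the grip agree: footbed (570.2,-75.0), yaw 0.251. I compute the channel waypoints and the tip offset from the handle.

```bash
cat > path.py <<'E'
from h import *
F=np.array([570.2,-75.0]);a=.251
def wp(x): 
    l=np.array([x,8*np.sin(np.pi*x/66)]);c,s=np.cos(a),np.sin(a);return F+[c*l[0]-s*l[1],s*l[0]+c*l[1]]
E
python3 - <<'E'
from path import *
p=pickle.load(open('w7.pkl','rb')); t=np.array([572.4,-360.2]); c,s=np.cos(.389),np.sin(.389)
for uv in ((338.2,157),(338.9,156)):
    d=onz(p,uv,158)[:2]-t; print('handle rel TCP: along x',d@[c,s],'along y',d@[s,-c])
xs=np.linspace(-56,56,41)
print(wp(-56).round(1))
P=np.array([wp(x) for x in xs])
for i in range(5): print(np.round((P[8*i+1:8*i+9]-P[8*i])/1000,4).tolist(), P[8*i+8].round(1))
# side: tip check
s=pickle.load(open('s9.pkl','rb')); e=np.array([484.9,-104.1,250.9]); print(proj(s,[e-[0,0,67.8],e-[0,0,17.8]]))
c=proj(s,[e-[0,0,50]])[0].astype(int); print(c)
g=s['pixels'][c[1]-2:c[1]+14,c[0]-14:c[0]+16].mean(2).astype(int)
for i,r in enumerate(g): print(c[1]-2+i,' '.join('%3d'%v for v in r))
E
```

```text
handle rel TCP: along x -0.35087840214143556 along y 0.27097926388442795
handle rel TCP: along x 0.5631296688019416 along y 1.1119269646502368
[516.9 -92.5]
[[0.0029, -0.0002], [0.0059, -0.0003], [0.0088, -0.0003], [0.0116, -0.0002], [0.0145, -0.0], [0.0173, 0.0003], [0.02, 0.0008], [0.0228, 0.0014]] [539.6 -91.1]
[[0.0027, 0.0007], [0.0054, 0.0016], [0.008, 0.0026], [0.0106, 0.0037], [0.0132, 0.005], [0.0157, 0.0064], [0.0182, 0.0078], [0.0207, 0.0094]] [560.4 -81.7]
[[0.0025, 0.0016], [0.0049, 0.0033], [0.0074, 0.005], [0.0098, 0.0067], [0.0123, 0.0084], [0.0147, 0.0102], [0.0172, 0.0118], [0.0197, 0.0134]] [580.  -68.3]
[[0.0025, 0.0015], [0.005, 0.003], [0.0076, 0.0044], [0.0101, 0.0056], [0.0127, 0.0068], [0.0154, 0.0078], [0.018, 0.0086], [0.0207, 0.0094]] [600.8 -58.9]
[[0.0027, 0.0006], [0.0055, 0.0011], [0.0083, 0.0014], [0.0112, 0.0016], [0.014, 0.0017], [0.0169, 0.0017], [0.0198, 0.0016], [0.0228, 0.0014]] [623.5 -57.5]
[[349.85306144 156.69530674]
 [351.02779711 139.98219062]]
[350 150]
148  34  39  41  45  54  55  57  74 126 163 165 163 162 144  96  61  58  95 140 160 15
[... 1197 characters left out ...]
  56  70 120 158 160 156 154 156 157 158 157 157 158 159 160 159 158 161 160 160
159  58  57  54  60  57  57  58  55  59  55  58  59  99 148 159 159 158 157 158 155 160 157 156 160 159 162 157 158 158 160
160  58  55  56  58  56  58  57  54  58  56  56  55  74 128 157 156 160 159 159 161 160 160 157 160 161 157 160 156 158 159
161  57  57  55  55  54  51  53  49  57  50  49  52  70 115 157 158 156 159 161 158 162 162 161 162 160 158 161 158 159 159
162  52  49  50  52  47  48  46  43  42  45  43  45  51 108 153 159 160 161 161 158 155 159 159 159 158 158 157 158 159 161
163  47  43  47  47  47  52  48  52  52  59  81  88  93 121 158 161 154 155 157 153 151 159 158 155 156 156 156 158 157 156
```

Tip offset is negligible (handle centre within 1 mm of the TCP, side-view tip consistent with the same camera's footbed bias). I move above the heel end, then descend slowly.

```bash
python3 -m crank '[{"offset":[0.01,0.004,-0.01],"spin":0},{"offset":[0.02,0.008,-0.03],"spin":0},{"offset":[0.032,0.0116,-0.055],"spin":0},{"offset":[0.032,0.0116,-0.075],"spin":0},{"offset":[0.032,0.0116,-0.095],"spin":0},{"offset":[0.032,0.0116,-0.11],"spin":0},{"offset":[0.032,0.0116,-0.12],"spin":0},{"offset":[0.032,0.0116,-0.125],"spin":0}]'
python3 -m crank '[{"offset":[0,0,0],"spin":0},{"offset":[0,0,0],"spin":0},{"offset":[0,0,0],"spin":0},{"offset":[0,0,0],"spin":0},{"offset":[0,0,0],"spin":0},{"offset":[0,0,0],"spin":0},{"offset":[0,0,0],"spin":0},{"offset":[0,0,0],"spin":0}]'
```

```text
clock: 29.83
eef_pos: [516.5, -92.1, 124.8]
eef_rot: [3.136, -0.005, 0.389]
wrist_force: [-0.7, -0.8, -1.3]
finger_gap: 28.0
clock: 30.5
eef_pos: [516.5, -92.1, 125.0]
eef_rot: [3.136, -0.005, 0.389]
wrist_force: [0.1, 0.6, -1.2]
finger_gap: 27.6
```

```bash
python3 -m crank '[{"offset":[0.0004,-0.0004,-0.005],"spin":0},{"offset":[0.0004,-0.0004,-0.010],"spin":0},{"offset":[0.0004,-0.0004,-0.014],"spin":0},{"offset":[0.0004,-0.0004,-0.017],"spin":0},{"offset":[0.0004,-0.0004,-0.020],"spin":0},{"offset":[0.0004,-0.0004,-0.022],"spin":0},{"offset":[0.0004,-0.0004,-0.024],"spin":0},{"offset":[0.0004,-0.0004,-0.026],"spin":0}]'
```

```text
clock: 31.17
eef_pos: [517.0, -92.5, 98.8]
eef_rot: [3.136, -0.005, 0.389]
wrist_force: [-0.3, -0.6, -0.8]
finger_gap: 27.7
```

```bash
python3 -m crank '[{"offset":[0,0,-0.001],"spin":0},{"offset":[0,0,-0.002],"spin":0},{"offset":[0,0,-0.003],"spin":0},{"offset":[0,0,-0.003],"spin":0},{"offset":[0,0,-0.003],"spin":0},{"offset":[0,0,-0.003],"spin":0},{"offset":[0,0,-0.003],"spin":0},{"offset":[0,0,-0.003],"spin":0}]'
```

```text
clock: 31.83
eef_pos: [517.0, -92.5, 95.9]
eef_rot: [3.136, -0.005, 0.389]
wrist_force: [-0.1, 0.2, -1.1]
finger_gap: 27.9
```

No contact force with the tip 6 mm below the top, so it is in the channel. First stretch.

```bash
python3 -m crank '[{"offset":[0.0029,-0.0002,0],"spin":0},{"offset":[0.0059,-0.0003,0],"spin":0},{"offset":[0.0088,-0.0003,0],"spin":0},{"offset":[0.0116,-0.0002,0],"spin":0},{"offset":[0.0145,0,0],"spin":0},{"offset":[0.0173,0.0003,0],"spin":0},{"offset":[0.02,0.0008,0],"spin":0},{"offset":[0.0228,0.0014,0],"spin":0}]'
```

```text
clock: 32.5
eef_pos: [540.1, -91.1, 95.9]
eef_rot: [3.136, -0.005, 0.389]
wrist_force: [-1.1, 0.5, -1.9]
finger_gap: 27.5
```

```bash
python3 -m crank '[{"offset":[0.0023,0.0007,0],"spin":0},{"offset":[0.005,0.0016,0],"spin":0},{"offset":[0.0076,0.0026,0],"spin":0},{"offset":[0.0102,0.0037,0],"spin":0},{"offset":[0.0128,0.005,0],"spin":0},{"offset":[0.0153,0.0064,0],"spin":0},{"offset":[0.0178,0.0078,0],"spin":0},{"offset":[0.0203,0.0094,0],"spin":0}]'
```

```text
clock: 33.17
eef_pos: [560.6, -81.5, 95.9]
eef_rot: [3.136, -0.005, 0.389]
wrist_force: [0.1, -0.9, -1.3]
finger_gap: 27.7
```

```bash
python3 -m crank '[{"offset":[0.0023,0.0014,0],"spin":0},{"offset":[0.0047,0.0031,0],"spin":0},{"offset":[0.0072,0.0048,0],"spin":0},{"offset":[0.0096,0.0065,0],"spin":0},{"offset":[0.0121,0.0082,0],"spin":0},{"offset":[0.0145,0.01,0],"spin":0},{"offset":[0.017,0.0116,0],"spin":0},{"offset":[0.0195,0.0132,0],"spin":0}]'
```

```text
clock: 33.83
eef_pos: [580.4, -68.1, 95.8]
eef_rot: [3.136, -0.005, 0.389]
wrist_force: [-0.3, -0.1, -1.9]
finger_gap: 28.2
```

```bash
python3 -m crank '[{"offset":[0.0022,0.0013,0],"spin":0},{"offset":[0.0047,0.0028,0],"spin":0},{"offset":[0.0072,0.0042,0],"spin":0},{"offset":[0.0098,0.0054,0],"spin":0},{"offset":[0.0124,0.0066,0],"spin":0},{"offset":[0.015,0.0076,0],"spin":0},{"offset":[0.0176,0.0084,0],"spin":0},{"offset":[0.0203,0.0092,0],"spin":0}]'
```

```text
clock: 34.5
eef_pos: [600.9, -58.9, 95.8]
eef_rot: [3.136, -0.005, 0.389]
wrist_force: [-0.9, 0.5, -0.7]
finger_gap: 27.7
```

```bash
python3 -m crank '[{"offset":[0.0027,0.0006,0],"spin":0},{"offset":[0.0055,0.0011,0],"spin":0},{"offset":[0.0083,0.0014,0],"spin":0},{"offset":[0.0112,0.0016,0],"spin":0},{"offset":[0.014,0.0017,0],"spin":0},{"offset":[0.0169,0.0017,0],"spin":0},{"offset":[0.0198,0.0016,0],"spin":0},{"offset":[0.0226,0.0014,0],"spin":0}]'
```

```text
clock: 35.17
eef_pos: [623.8, -57.5, 95.8]
eef_rot: [3.136, -0.005, 0.389]
wrist_force: [-0.7, 0.2, -1.9]
finger_gap: 27.7
```

Channel run complete without contact forces. Lift slowly straight up, then return to the fork.

```bash
python3 -m crank '[{"offset":[0,0,0.003],"spin":0},{"offset":[0,0,0.006],"spin":0},{"offset":[0,0,0.01],"spin":0},{"offset":[0,0,0.015],"spin":0},{"offset":[0,0,0.025],"spin":0},{"offset":[0,0,0.045],"spin":0},{"offset":[0,0,0.07],"spin":0},{"offset":[0,0,0.095],"spin":0}]'
python3 -m crank '[{"offset":[-0.002,-0.015,0.02],"spin":0},{"offset":[-0.008,-0.045,0.04],"spin":0},{"offset":[-0.014,-0.08,0.055],"spin":0},{"offset":[-0.02,-0.115,0.055],"spin":0},{"offset":[-0.026,-0.15,0.055],"spin":0},{"offset":[-0.032,-0.185,0.055],"spin":0},{"offset":[-0.038,-0.22,0.055],"spin":0},{"offset":[-0.043,-0.25,0.055],"spin":0}]'
python3 -m crank '[{"offset":[-0.002,-0.012,0],"spin":0},{"offset":[-0.004,-0.025,0],"spin":0},{"offset":[-0.006,-0.038,0],"spin":0},{"offset":[-0.008,-0.049,0],"spin":0},{"offset":[-0.008,-0.052,0],"spin":0},{"offset":[-0.008,-0.052,0],"spin":0},{"offset":[-0.008,-0.052,0],"spin":0},{"offset":[-0.008,-0.052,0],"spin":0}]'
```

```text
clock: 35.83
eef_pos: [623.5, -57.4, 192.6]
eef_rot: [3.136, -0.005, 0.389]
wrist_force: [0.6, 0.1, -1.0]
finger_gap: 27.6
clock: 36.5
eef_pos: [579.7, -309.6, 248.7]
eef_rot: [3.135, -0.005, 0.388]
wrist_force: [-0.6, 0.3, -1.7]
finger_gap: 28.1
clock: 37.17
eef_pos: [572.0, -360.8, 248.8]
eef_rot: [3.135, -0.005, 0.389]
wrist_force: [0.0, 0.1, -2.2]
finger_gap: 27.7
```

```bash
python3 -m crank '[{"offset":[0.0005,0.0007,-0.015],"spin":0},{"offset":[0.0005,0.0007,-0.035],"spin":0},{"offset":[0.0005,0.0007,-0.055],"spin":0},{"offset":[0.0005,0.0007,-0.075],"spin":0},{"offset":[0.0005,0.0007,-0.092],"spin":0},{"offset":[0.0005,0.0007,-0.107],"spin":0},{"offset":[0.0005,0.0007,-0.117],"spin":0},{"offset":[0.0005,0.0007,-0.122],"spin":0}]'
python3 -m crank '[{"offset":[0,0,-0.003],"spin":0},{"offset":[0,0,-0.006],"spin":0},{"offset":[0,0,-0.009],"spin":0},{"offset":[0,0,-0.011],"spin":0},{"offset":[0,0,-0.012],"spin":0},{"offset":[0,0,-0.013],"spin":0},{"offset":[0,0,-0.014],"spin":0},{"offset":[0,0,-0.014],"spin":0}]'
```

```text
clock: 37.83
eef_pos: [572.4, -359.3, 125.4]
eef_rot: [3.137, -0.005, 0.39]
wrist_force: [-0.6, -1.0, -1.6]
finger_gap: 27.9
clock: 38.5
eef_pos: [572.4, -359.3, 111.4]
eef_rot: [3.137, -0.005, 0.39]
wrist_force: [-0.3, -0.2, -1.5]
finger_gap: 27.7
```

```bash
python3 -m crank '[{"offset":[0,-0.0005,-0.001],"spin":0},{"offset":[0,-0.0008,-0.0015],"spin":0},{"offset":[0,-0.0008,-0.002],"spin":0},{"offset":[0,-0.0008,-0.0025],"spin":0},{"offset":[0,-0.0008,-0.003],"spin":0},{"offset":[0,-0.0008,-0.0035],"spin":0},{"offset":[0,-0.0008,-0.004],"spin":0},{"offset":[0,-0.0008,-0.004],"spin":0}]' - 15
```

```text
clock: 39.17
eef_pos: [572.4, -360.1, 107.8]
eef_rot: [3.137, -0.005, 0.39]
wrist_force: [-0.9, 1.1, 1.2]
finger_gap: 27.9
```

Contact (force changed from −1.5 to +1.2 N). Release, wait, and rise clear.

```bash
python3 -m crank '[{"offset":[0,0,0],"spin":0},{"offset":[0,0,0],"spin":0},{"offset":[0,0,0],"spin":0},{"offset":[0,0,0],"spin":0},{"offset":[0,0,0],"spin":0},{"offset":[0,0,0],"spin":0},{"offset":[0,0,0],"spin":0},{"offset":[0,0,0],"spin":0}]' 1
python3 -m crank '[{"offset":[0,0,0.01],"spin":0},{"offset":[0,0,0.03],"spin":0},{"offset":[0,0,0.06],"spin":0},{"offset":[0,0,0.09],"spin":0},{"offset":[0,0,0.12],"spin":0},{"offset":[-0.02,0.03,0.15],"spin":0},{"offset":[-0.05,0.06,0.17],"spin":0},{"offset":[-0.07,0.09,0.18],"spin":0}]'
python3 -m crank '[{"offset":[0,0,0],"spin":0},{"offset":[0,0,0],"spin":0},{"offset":[0,0,0],"spin":0},{"offset":[0,0,0],"spin":0},{"offset":[0,0,0],"spin":0},{"offset":[0,0,0],"spin":0},{"offset":[0,0,0],"spin":0},{"offset":[0,0,0],"spin":0}]'
python3 - <<'E'
from chan import *
w=stash('wrist','w10'); s=stash('side','s10')
print(fit(w,(571,-75,.251)),w['s']['creaser'],s['s']['creaser'])
im=np.zeros((600,640,3),np.uint8);im[:300]=w['pixels'][:300];im[300:]=cv2.resize(s['pixels'][90:240,230:550],(640,300))
cv2.imwrite('pics/w10o.png',im[:,:,::-1])
E
```

```text
clock: 39.83
eef_pos: [572.4, -360.1, 107.7]
eef_rot: [3.137, -0.005, 0.39]
wrist_force: [0.1, 0.7, 0.5]
finger_gap: 77.6
clock: 40.5
eef_pos: [504.7, -274.2, 288.3]
eef_rot: [3.134, -0.006, 0.389]
wrist_force: [0.2, 0.4, 0.9]
finger_gap: 93.8
clock: 41.17
eef_pos: [504.8, -274.4, 287.9]
eef_rot: [3.135, -0.006, 0.389]
wrist_force: [-0.1, -0.4, 0.5]
finger_gap: 94.6
(array([ 5.70208373e+02, -7.51463746e+01,  2.49788547e-01]), np.float64(-0.8851188237907865)) [(0.61, [575.9, -355.1, 155.6])] [(0.7, [565.5, -346.3, 124.1])]
```

View pics/w10o.png

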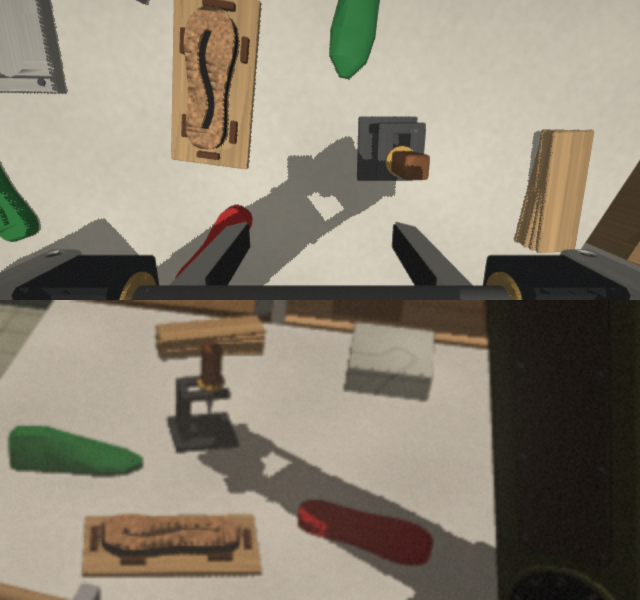

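The tool hangs upright by its collar (side view (210,370)). The footbed is between the stops, fit (570.2,-75.1), unchanged. Handing in.

```bash
python3 -c "
from cell import manip
print(manip.sign_off())"
```

```text
the job is handed in; nothing more can be done
None
```

I carried out the whole job and handed it in at about 41 s of the 72 s. The hand-in gave no verdict.

- **Footbed:** I lifted it from the mould and set it down in the cradle with about 6 N of contact. After the creasing run it measured (570.2, -75.1) mm, yaw 0.25. The cradle measured (569.6, -75.5), yaw 0.254, so the footbed is within about 1 mm of its place.
- **Channel run:** I took the point from heel end to toe end at about 35 mm/s. It stayed about 2 mm above the channel floor, and the wrist showed no contact forces. I worked that height out from the hang and set-down heights and did not touch the floor to confirm it.
- **Creasing tool:** It hangs upright by its collar in the fork, where it hung at the start. I judged its place along the slot by eye from the last side view and from returning to the same arm pose.
- **Mends:** The first grip on the footbed held only the top 3 mm, so I went lower and regripped. On the first lift of the tool the fingers closed late, near the top of the handle. I hung it back in the fork and regripped before creasing.
- **Disagreements:** The side and top cameras placed the footbed 2–6 mm off, with the top view's yaw also out. Three results agreed with each other: the two wrist views and the position worked out from the grip. I used those. An earlier rough dark-pixel estimate from a wrist view was 3 mm off, and I dropped it.
- **Other objects:** I never touched the hammer, last or jar. I did not re-measure them at the end.

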